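# Sweep spilled sugar lumps into the crumb pan

## Task

Four sugar lumps have been spilled on the counter. Take the wooden counter sweeper by its grip and sweep all four into the steel crumb pan, past its sloping lip; do not touch the lumps with the hand, do not lift them, and leave the other things on the counter where they are. Then stand the sweeper upright on the bare counter again, clear of the pan, and let go.

Things in the scene. Friction and masses are not known exactly. Their poses are not given: they have to be found in the camera images.
- pan: Steel crumb pan, fixed, 130 (x) by 200 mm (y), open above and along its -x side. Origin on the counter under its centre; +x from the open side to the back, z up: sweep lumps in along +x. Inner faces: back wall x = +63, sides y = +-98 mm (from x = -45); walls 2 mm thick, rolled rim 31 mm high. A lip slopes from the counter at x = -65 to the flat floor, 2 mm up, from x = -40 mm on.
- sweeper_grip (a point): Grasp point of the loose counter sweeper: middle of its dark wooden ridge grip, 68 mm above the underside. Axes as sweeper. The grip is 22 mm thick (x) and 90 mm long (y), and spans 38 to 92 mm above the underside; grasp it across x from above. Below it a wooden back, 30 (x) by 156 mm (y), 28 to 40 mm up.
- sweeper: The sweeper, 56 x 156 x 92 mm, about 0.25 kg, standing upright; origin at the centre of its underside, long side along y, z up. Its two sides +x and -x are alike and either may push. From 0 to 28 mm up: a stiff rubber blade 6 mm thick along y at x = 0, closed at both ends by wooden cheeks (inner faces y = +-70 mm) that reach to x = +-28 mm.
- lump1_c (a point): Centre of a loose white sugar lump, a block 26 x 19 x 17 mm (x, y, z) of about 12 g, lying on the counter with its centre 8.5 mm up; lump 1 of 4 alike. The other three start within about 50 mm of it.
- lump2_c (a point): Centre of sugar lump 2, like lump 1.
- lump3_c (a point): Centre of sugar lump 3, like lump 1.
- lump4_c (a point): Centre of sugar lump 4, like lump 1.
- lump1: Sugar lump 1; origin at the centre of its underside as it starts.
- lump2: Sugar lump 2; origin at the centre of its underside as it starts.
- lump3: Sugar lump 3; origin at the centre of its underside as it starts.
- lump4: Sugar lump 4; origin at the centre of its underside as it starts.
- salt: Bystander, loose: salt shaker, 44 mm across, 90 mm high; origin at the centre of its underside.
- coffee_cup: Bystander, loose: small white cup of coffee, 59 x 83 x 52 mm; origin at the centre of its underside.
- spoon: Bystander, loose: teaspoon lying along its x, 130 x 27 x 11 mm; origin under its centre.
- jug: Bystander, loose: milk jug with a handle, 87 x 110 x 104 mm; origin at the centre of its underside.
Not all that is in view belongs to the job. Of the things shaped like the sweeper, the dark wooden one is meant.

How it is judged:
By the outcome, as a careful person would: the job done as asked, in the order asked, and still so for the second after the job is handed in, with the robot touching nothing.
It also fails if it takes over 51 s, if anything falls off the work surface, if the arm or the gripper's body presses on something with over 40 N, if the wrist force passes 120 N, or if a joint passes its speed limit or range.

## Robot

A 6-joint arm with a two-finger parallel gripper is mounted at the origin on a cart in front of the work surface, level with it; the furniture and walls round the work are solid. World frame = base frame: x ahead of the robot, y to its left, z up, the work surface at z = 0. Lengths are in m, angles in degrees, forces in N, time in s.
With the tool pointing down it reaches from about 0.35 to 0.85 m from the base axis. Payload 8.1 kg.
Tool frame: the origin (TCP) lies midway between the tips of the shut fingers; the grasp point (between the pads) lies 19 mm behind it; x points along the fingers, y is the direction in which the jaws open and shut, and the axes are right-handed (so a half turn about x gives the same grasp; the last joint's range is limited). The gripper opens to 93 mm and grips with 3 to 60 N. Pads are 15 mm wide; open, the fingers measure 128 mm over their backs; the gripper's body (75 mm by 188 mm) begins 65 mm behind the grasp point.
Start: joints at [68.847, 7.471, 85.268, -0, 87.261, -4.893], TCP at [0.168, 0.576, 0.219] pointing down, gripper open.
Joint ranges: [-169.43, 169.43], [-51.17, 129.36], [1.28, 143.12], [-76.62, 256.62], [0, 156.53], [-152.29, 152.29]. Speed limits (degrees/s): [136.94, 136.94, 159.86, 180, 180, 180].

## Interface

Orientations are given as a 3x3 rotation matrix whose columns are the frame's x, y, z axes.
In Python, from station import robot, eoat, kinematics, viewer gives the robot as it stands. The module is installed in compiled form; this text tells all that it offers. Calls block until the motion is done:
- robot.move_pose(position, orientation): joint-space move of the TCP to a pose.
- robot.movel(position, rot=None, v=0.15): straight line of the TCP; rot=None keeps the orientation; v is the mean speed in m/s.
- robot.move_j(angles): joint-space move.
- eoat.ungrasp() and eoat.grasp(grasp_force=None): open the fingers fully, or close them until they stop; grasp_force is the grip in N (None keeps the last).
- robot.sleep(seconds).
- kinematics.solve_ik(position, orientation): joint angles nearest the present ones, or None.
- robot.observe(): the state.
- viewer.snapshot(name): name is "scene" or "side" or "wrist"; returns a dict with "img" (384x512x3 uint8, blue, green, red), "K" (3x3 intrinsics, pixels), "R" (3x3) and "t" (3): a world point X has camera coordinates R X + t. Camera axes: x right, y down, z forward; pixel columns grow to the right and rows downward; lengths in m; the calibration is good to about 2 mm. A picture is of the moment at which its call begins. There is no depth.
A pose or a line that the arm cannot do raises robot.PlanningError and nothing moves.
- robot.job_done(): hands the job in, once; it reports no verdict.
The state is a dict: "time_s": time; "qpos": joint angles; "joint_velocities": joint speeds; "joint_efforts": joint torques, N m; "tcp_pos": TCP position; "tool_rot": TCP orientation; "wrist_force": force on the tool from outside, world axes, zero at the start; "ft_torque": the same for the moment, N m; "width": finger opening in m.
Only numpy, scipy, OpenCV 4.12 (cv2) and the standard library are available. Lean on these libraries where they do the work, as an engineer would, in place of code of your own. Each camera call takes 0.05 s, during which the arm holds its last target.

## Working session

There is one attempt and no reset: what is moved stays moved. The work goes in short steps, each a Python script; the robot and the scene stay as the last script left them, time stands still between calls to the robot, and variables do not carry over. Pictures are saved under pics/ and viewed, and the job is handed in when it is done.

```bash
mkdir -p pics; ls
cat > h.py <<'E'
from station import robot, eoat, kinematics, viewer
import numpy as np, cv2, pickle
def snap(n,fn):
    s=viewer.snapshot(n); cv2.imwrite(f'pics/{fn}.png',s['img']); pickle.dump({k:np.array(v) for k,v in s.items()},open(f'pics/{fn}.pkl','wb')); return s
def load(fn): return pickle.load(open(f'pics/{fn}.pkl','rb'))
def ray(s,uv):
    K,R,t=[np.array(s[k],float) for k in('K','R','t')]; t=t.ravel()
    d=R.T@np.linalg.solve(K,[uv[0],uv[1],1.]); return -R.T@t,d/np.linalg.norm(d)
def onz(s,uv,z):
    c,d=ray(s,uv); return c+d*(z-c[2])/d[2]
def tri(s1,u1,s2,u2):
    c1,d1=ray(s1,u1);c2,d2=ray(s2,u2)
    A=np.stack([d1,-d2],1);x=np.linalg.lstsq(A,c2-c1,rcond=None)[0]
    p,q=c1+d1*x[0],c2+d2*x[1];return (p+q)/2,np.linalg.norm(p-q)
def proj(s,X):
    p=np.array(s['K'])@(np.array(s['R'])@np.array(X)+np.array(s['t']).ravel());return p[:2]/p[2]
E
python3 - <<'E'
from h import *
for n in ('scene','side','wrist'):
    s=snap(n,n+'0'); print(n,-np.array(s['R']).T@np.array(s['t']).ravel(), np.array(s['R'])[2], s['K'][0][0])
    cv2.imwrite(f'pics/{n}0b.png',cv2.resize(s['img'],(800,600),interpolation=cv2.INTER_CUBIC))
o=robot.observe();print(o)
E
```

```text
pics
scene [-0.67667086 -1.13761691  0.97441405] [ 0.66791853  0.56675884 -0.48235801] 497.63252362736137
side [-0.02931672 -1.81907281  0.85426747] [ 0.30051947  0.87312402 -0.38385219] 476.8162870751069
wrist [0.0902583  0.59860503 0.38299129] [ 0.27430428 -0.08229934 -0.95811481] 330.94777892820827
{'time_s': 0.15, 'qpos': array([ 6.88451199e+01,  7.50623945e+00,  8.53140509e+01, -4.91102044e-04,
        8.72623256e+01, -4.89477345e+00]), 'joint_velocities': array([ 0.02900626, -0.17669021, -0.05400999, -0.01644153,  0.05709113,
        0.00157264]), 'joint_efforts': array([ 1.73039240e-03, -5.60473537e+01, -4.92335773e+01,  7.71122589e-02,
        3.04578070e-02, -1.52974712e-04]), 'tcp_pos': array([0.16783906, 0.5755901 , 0.21782585]), 'tool_rot': array([[-5.12390470e-04,  2.79997590e-01,  9.60000566e-01],
       [-1.34783677e-03,  9.59999627e-01, -2.79998036e-01],
       [-9.99998960e-01, -1.43739239e-03, -1.14503613e-04]]), 'wrist_force': array([ 0.26581275, -0.34330128,  0.23378005]), 'ft_torque': array([-0.00351942, -0.00284148, -0.00646794]), 'width': 0.09366438670691749}
```

View pics/scene0b.png

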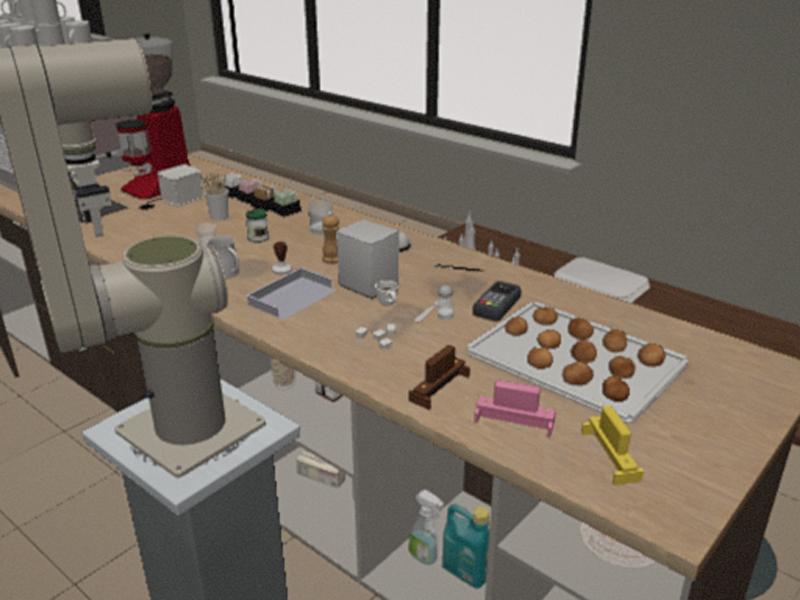

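View pics/side0b.png

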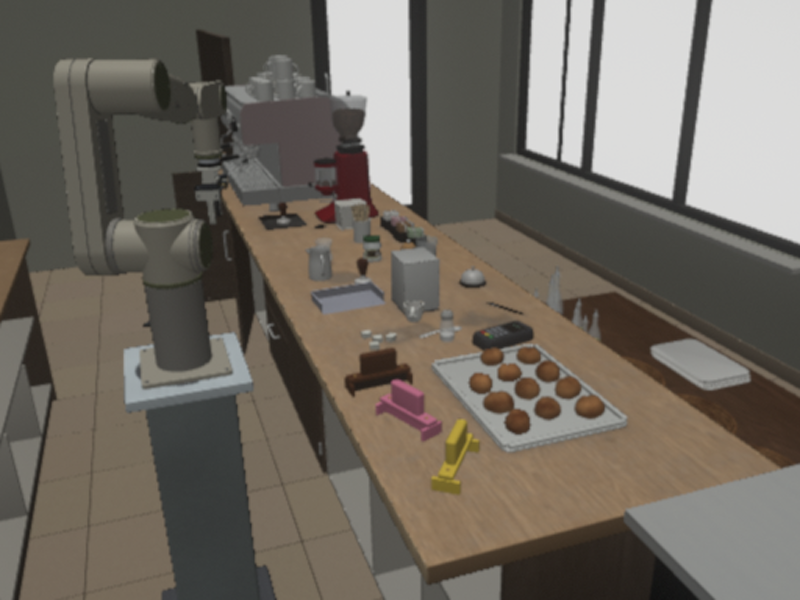

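View pics/wrist0b.png

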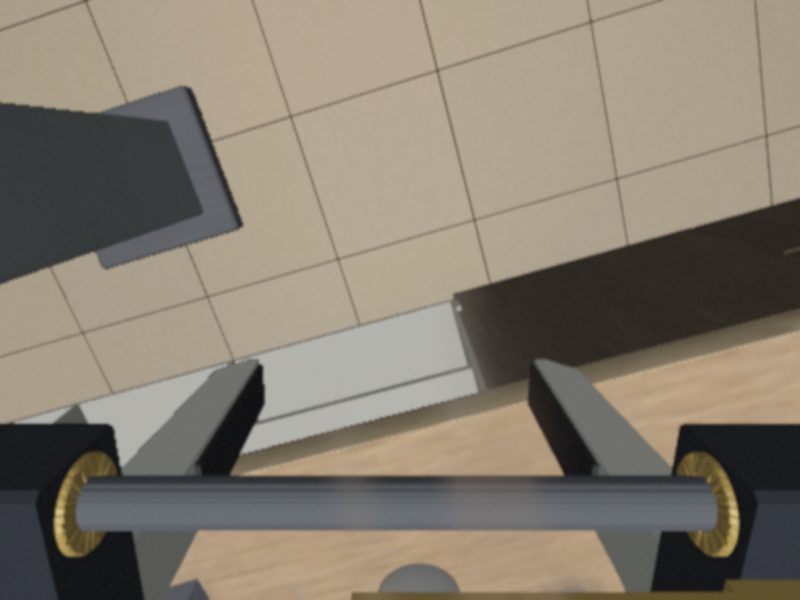

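The scene view (800x600) shows three sweeper-shaped things: brown at (440,377), pink at (515,405) and yellow at (613,445). The lumps are near (378,335), the pan near (290,292), the cup at (387,292), the salt at (445,300) and the spoon near (428,312). The dark wooden one is the brown one at (440,377). Next I'll check it in a crop and make rough position estimates.

Run:
```python
from h import *
s=load('scene0'); d=load('side0'); f=0.64
for n,u in dict(sweepbase=(437,390),pan=(290,300),lumps=(378,337),cup=(387,300),salt=(445,315),spoonhandle=(415,320),box=(368,288),jug=(222,275),pink=(515,418),tray=(530,310),pan_fl=(290,315)).items(): print(n,onz(s,np.array(u)*f,0.0).round(3))
a=cv2.resize(s['img'][140:280,150:360],None,fx=3.8,fy=3.8,interpolation=cv2.INTER_CUBIC)
b=cv2.resize(d['img'][160:270,180:350],None,fx=4.4,fy=4.4,interpolation=cv2.INTER_CUBIC)
cv2.imwrite('pics/cs.png',a);cv2.imwrite('pics/cd.png',b)
```

```text
sweepbase [ 0.422 -0.298  0.   ]
pan [0.493 0.247 0.   ]
lumps [ 0.503 -0.053  0.   ]
cup [0.657 0.054 0.   ]
salt [ 0.692 -0.111  0.   ]
spoonhandle [ 0.624 -0.069  0.   ]
box [0.675 0.137 0.   ]
jug [0.469 0.5   0.   ]
pink [ 0.448 -0.481  0.   ]
tray [ 0.854 -0.261  0.   ]
pan_fl [0.439 0.188 0.   ]
```

View pics/cs.png

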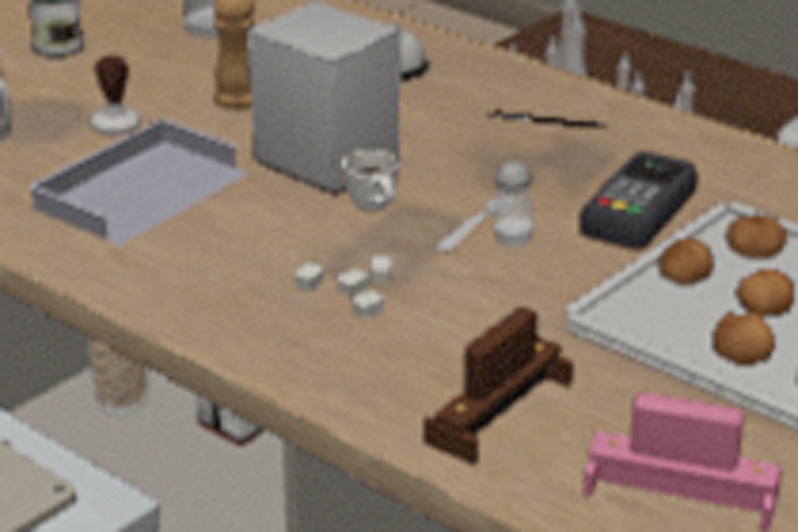

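View pics/cd.png

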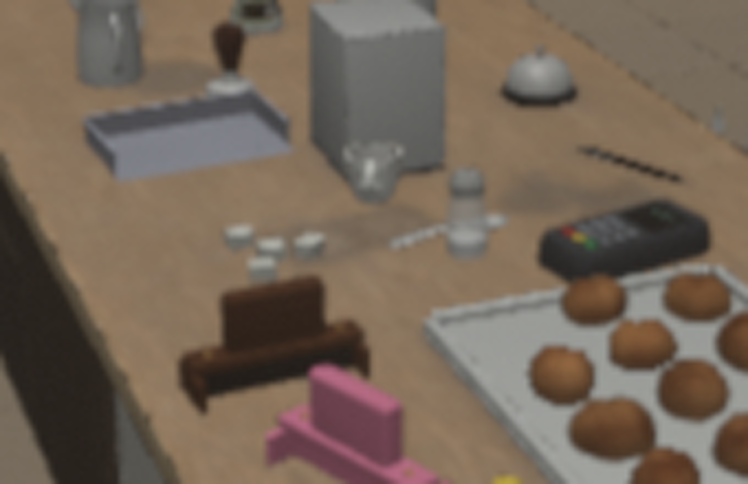

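The choice holds up: the brown wooden one at scene crop (500,380) has a ridge grip and cheeks. The pink and yellow ones are decoys. The pan's open side faces the lumps. Next I'll take two wrist views, side by side.

Run:
```python
from h import *
R=np.array([[0,0,1],[0,1,0],[-1,0,0]],float)
for i,y in enumerate((0.16,-0.14)):
    p=[0.47,y,0.36]
    print(kinematics.solve_ik(p,R))
    robot.move_pose(p,R); s=snap('wrist',f'w{i}')
    cv2.imwrite(f'pics/w{i}b.png',cv2.resize(s['img'],(800,600),interpolation=cv2.INTER_CUBIC))
    o=robot.observe(); print(o['time_s'],o['tcp_pos'],-np.array(s['R']).T@np.array(s['t']).ravel())
```

```text
[ 1.28807683e+01 -9.39217157e+00  8.73507535e+01 -2.54444375e-14
  1.02041418e+02 -7.71192317e+01]
2.125 [0.4697354  0.16070951 0.35961221] [0.38902639 0.16095477 0.52499369]
[-2.25801028e+01 -1.03387416e+01  8.81892770e+01 -2.54444375e-14
  1.02149465e+02 -1.12580103e+02]
3.325 [ 0.4703546  -0.13879971  0.3600585 ] [ 0.38941838 -0.13879754  0.5252838 ]
```

View pics/w0b.png

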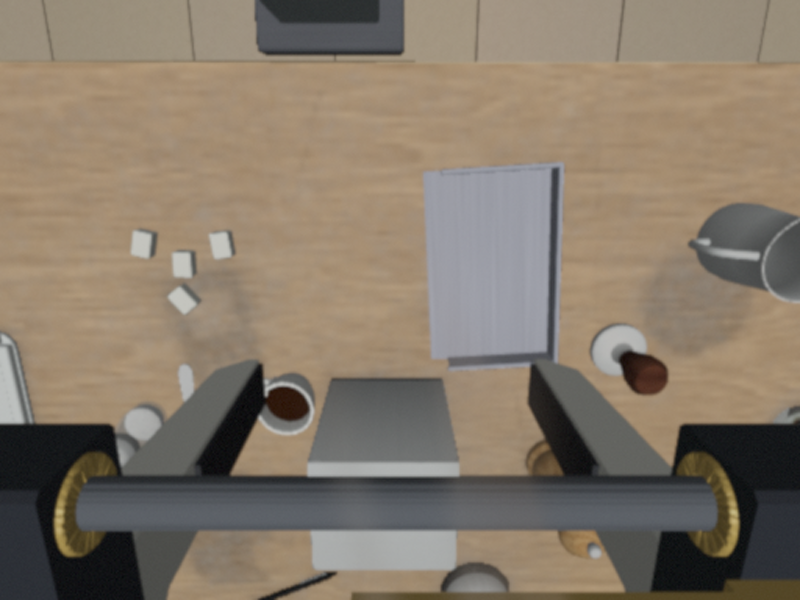

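View pics/w1b.png

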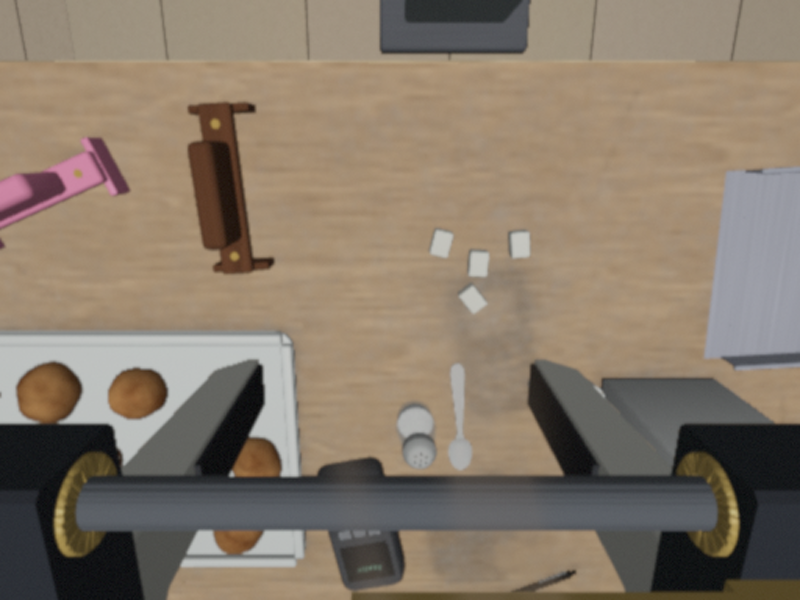

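w0 shows the pan at (425–562, 165–370) with its open side to the left, and the lumps at (143,243), (183,264), (220,245) and (183,300). In w1 the dark sweeper's grip is at about (215,195), with brass screws at (215,124) and (235,256). The lumps there are at (441,243), (478,264), (519,244) and (473,300). Now I'll measure these.

Run:
```python
from h import *
a=load('w0');b=load('w1');f=.64
def lumps(s,box):
    im=s['img'];x0,y0,x1,y1=[int(v*f) for v in box]
    hsv=cv2.cvtColor(im,cv2.COLOR_BGR2HSV);m=((hsv[...,2]>150)&(hsv[...,1]<45)).astype(np.uint8)
    mm=np.zeros_like(m);mm[y0:y1,x0:x1]=m[y0:y1,x0:x1]
    c,_=cv2.findContours(mm,cv2.RETR_EXTERNAL,cv2.CHAIN_APPROX_NONE)
    return [cv2.minAreaRect(k) for k in c if cv2.contourArea(k)>20]
A=lumps(a,(110,210,260,330));B=lumps(b,(410,210,560,330))
for q in A: print('A',np.round(q[0],1),np.round(q[1],1),onz(a,q[0],.017).round(4))
for q in B: print('B',np.round(q[0],1),np.round(q[1],1),onz(b,q[0],.017).round(4))
for p in A:
    for q in B:
        if np.linalg.norm(onz(a,p[0],.017)-onz(b,q[0],.017))<.012: print(tri(a,p[0],b,q[0]))
# screws + grip in w1, also scene/side views
def up(s,box,k,fn):
    x0,y0,x1,y1=[int(v*f) for v in box];cv2.imwrite(f'pics/{fn}.png',cv2.resize(s['img'][y0:y1,x0:x1],None,fx=k,fy=k,interpolation=cv2.INTER_CUBIC));print(fn,x0,y0,k)
up(b,(170,80,300,290),5,'cw1'); up(a,(400,140,600,390),4.5,'cw0')
```

```text
A [116.  192.5] [17.7 10.6] [ 0.5412 -0.0593  0.017 ]
A [116.  169.5] [17. 12.] [ 0.5035 -0.0548  0.017 ]
A [140.3 156.7] [17.7 12.2] [ 0.4832 -0.0146  0.017 ]
A [ 89.6 156. ] [12.5 17.3] [ 0.4821 -0.0932  0.017 ]
B [302.4 192. ] [16.2 13. ] [ 0.5411 -0.0601  0.017 ]
B [306. 169.] [16. 12.] [ 0.5033 -0.0561  0.017 ]
B [333.  156.5] [17. 12.] [ 0.4835 -0.0151  0.017 ]
B [282.2 155.7] [12.1 17.2] [ 0.4823 -0.0939  0.017 ]
(array([ 0.54156252, -0.05988772,  0.0155537 ]), np.float64(9.192725718495709e-05))
(array([ 0.50390454, -0.05572701,  0.01483229]), np.float64(0.00013452610429926038))
(array([ 0.48347678, -0.01488967,  0.01624044]), np.float64(0.0002835073571135125))
(array([ 0.48241668, -0.09384435,  0.01579201]), np.float64(0.0001715077125646842))
cw1 108 51 5
cw0 256 89 4.5
```

View pics/cw1.png

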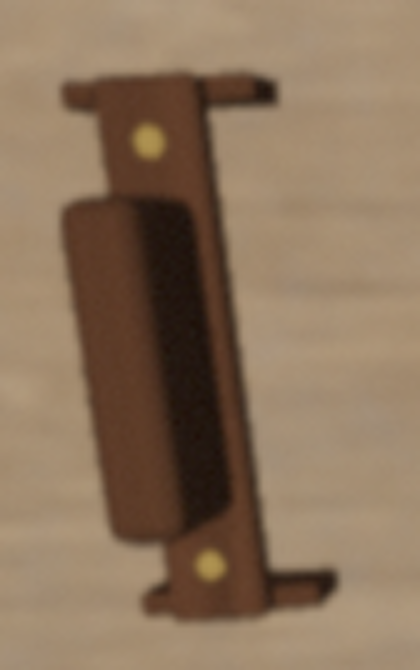

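View pics/cw0.png

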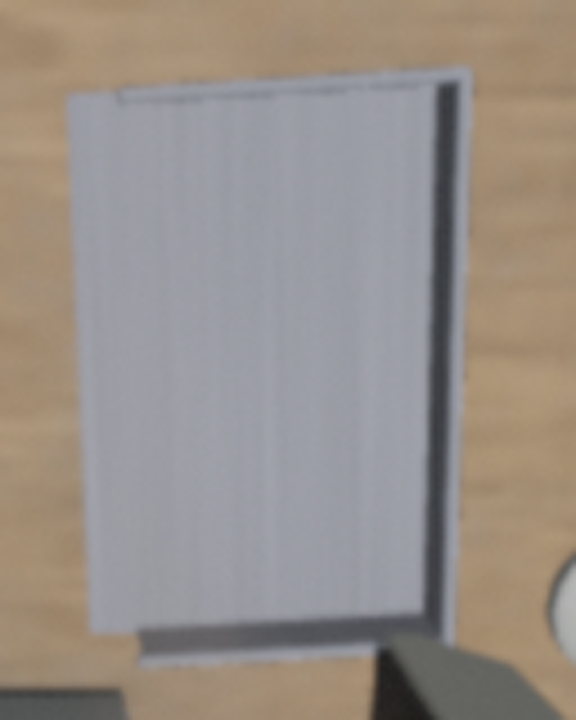

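Triangulated lump tops come out 15–16 mm high against 17 mm in the text, so they agree. Now the sweeper and pan.

Run:
```python
from h import *
a=load('w0');b=load('w1');sc=load('scene0')
def o(u,x0,y0,k): return ((u[0]+.5)/k-.5+x0,(u[1]+.5)/k-.5+y0)
g=[o(u,108,51,5) for u in ((149,141),(209,566))]
S=[onz(b,u,.040) for u in g];print('screws',S, np.linalg.norm(S[0]-S[1]))
d=S[1]-S[0];print('mid',(S[0]+S[1])/2,'dir',np.degrees(np.arctan2(d[1],d[0])))
G=[onz(b,o(u,108,51,5),.092) for u in((65,205),(130,200),(184,530),(113,541))];print('grip top',np.round(G,4),np.mean(G,0))
d=(G[3]+G[2]-G[0]-G[1]);print(np.degrees(np.arctan2(d[1],d[0])))
P=[onz(a,o(u,256,89,4.5),z).round(4) for u,z in(((68,94),0),((92,632),0),((470,68),.031),((452,645),.031),((118,90),.031),((140,664),.031))]
for p in P: print(p)
print('len open',np.linalg.norm(P[0]-P[1]),'back',np.linalg.norm(P[2]-P[3]))
d=P[1]-P[0];print('open dir',np.degrees(np.arctan2(d[1],d[0])),'left rim dir',P[2]-P[4])
print('cup',onz(a,(288*.64,(403)*.64),.052),'box front low', onz(a,(330*.64,378*.64),.15), onz(b,(457*.64,365*.64),.005))
# gripper view from the scene camera: screws
cv2.imwrite('pics/cs2.png',cv2.resize(sc['img'][215:265,255:305],None,fx=11,fy=11,interpolation=cv2.INTER_CUBIC))
```

```text
screws [array([ 0.37032091, -0.29979072,  0.04      ]), array([ 0.49039857, -0.29387051,  0.04      ])] 0.1202235157716044
mid [ 0.43035974 -0.29683061  0.04      ] dir 2.822576956062001
grip top [[ 0.3876 -0.3051  0.092 ]
 [ 0.3864 -0.2887  0.092 ]
 [ 0.4699 -0.283   0.092 ]
 [ 0.4728 -0.3021  0.092 ]] [ 0.42915947 -0.29472842  0.092     ]
2.9387230540183755
[0.4127 0.1875 0.    ]
[0.6114 0.1997 0.    ]
[0.4031 0.3147 0.031 ]
[0.6033 0.3268 0.031 ]
[0.41  0.202 0.031]
[0.6107 0.215  0.031 ]
len open 0.19907418215328682 back 0.20056532601623836
open dir 3.5134982692449324 left rim dir [-0.0069  0.1127  0.    ]
cup [0.63890303 0.05144591 0.052     ] box front low [0.56513688 0.10871334 0.15      ] [ 0.61863035 -0.07198049  0.005     ]
```

View pics/cs2.png

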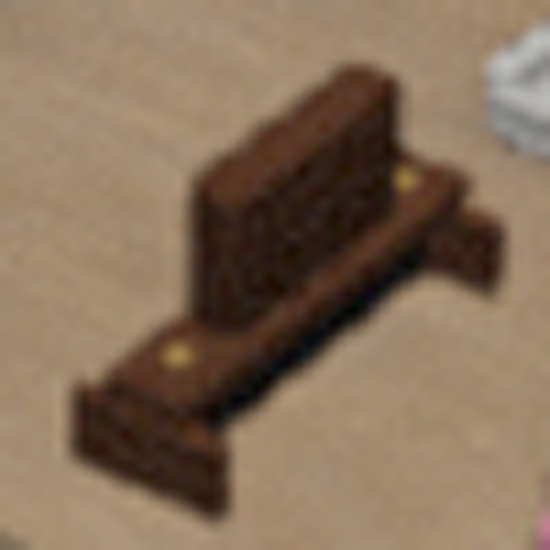

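Run:
```python
from h import *
b=load('w1');sc=load('scene0');sd=load('side0')
def o(u,x0,y0,k): return ((u[0]+.5)/k-.5+x0,(u[1]+.5)/k-.5+y0)
for u,v in(((149,141),(177,354)),((209,566),(406,180)),((184,533),(388,85)),((65,205),(205,185))):
    print(tri(b,o(u,108,51,5),sc,o(v,255,215,11)))
print('tray corner',onz(b,(290*.64,335*.64),.02),'spoon tip',onz(b,(457*.64,365*.64),.003),'pink',onz(b,(125*.64,190*.64),.028))
y=np.radians(2.85);R=np.array([[0,-np.sin(y),np.cos(y)],[0,np.cos(y),np.sin(y)],[-1,0,0]])
for p in ([.430,-.296,.15],[.430,-.296,.049]): print(kinematics.solve_ik(p,R))
robot.move_pose([.430,-.296,.20],R)
s=snap('wrist','w2');cv2.imwrite('pics/w2b.png',cv2.resize(s['img'],(800,600),interpolation=cv2.INTER_CUBIC))
print(robot.observe()['time_s'],proj(s,[.43,-.296,.092])/.64)
```

```text
(array([ 0.37040402, -0.29979664,  0.04021735]), np.float64(0.00021140803110566202))
(array([ 0.49061   , -0.29412004,  0.03956488]), np.float64(0.00030744346134258454))
(array([ 0.4768015 , -0.29102821,  0.0779878 ]), np.float64(0.009004620551161574))
(array([ 0.38522791, -0.30171529,  0.0944834 ]), np.float64(0.006527711884142853))
tray corner [ 0.57826737 -0.24888202  0.02      ] spoon tip [ 0.61951145 -0.07172364  0.003     ] pink [ 0.42964047 -0.39435678  0.028     ]
[-4.01709737e+01 -2.17024185e+00  1.02461842e+02 -2.54444375e-14
  7.97084000e+01 -1.33020974e+02]
[-4.01709737e+01  4.19436280e+00  1.07261297e+02 -2.54444375e-14
  6.85443398e+01 -1.33020974e+02]
4.2833 [394.79022556 295.95399142]
```

View pics/w2b.png

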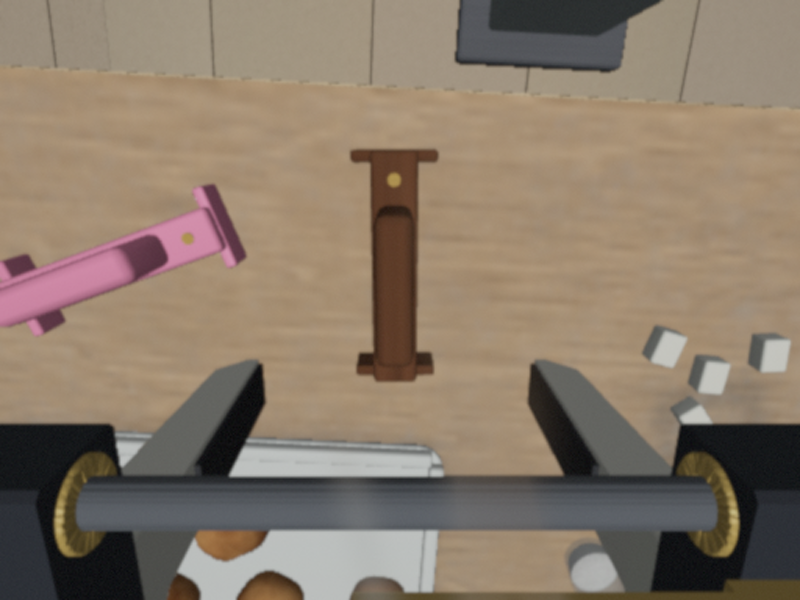

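The screws triangulate to 40 mm (text: 40 mm) and 120 mm apart. The grip lies at (394,290), exactly where it projects, centred between the fingers and square to them. Now I'll descend and grasp.

Run:
```python
from h import *
robot.movel([.430,-.2965,.049],v=.15)
o=robot.observe();print(o['time_s'],o['tcp_pos'],o['wrist_force'])
eoat.grasp(40)
o=robot.observe();print(o['time_s'],o['tcp_pos'],o['wrist_force'],o['width'])
robot.movel([.430,-.2965,.064],v=.08)
o=robot.observe();print(o['time_s'],o['tcp_pos'],o['wrist_force'],o['ft_torque'],o['width'])
s=snap('side','sd3');s2=snap('wrist','w3')
cv2.imwrite('pics/sd3b.png',cv2.resize(s['img'][190:290,190:310],None,fx=6,fy=6,interpolation=cv2.INTER_CUBIC))
cv2.imwrite('pics/w3b.png',cv2.resize(s2['img'],(800,600)))
```

```text
5.4417 [ 0.43074183 -0.29703457  0.0501185 ] [-0.09084402  0.40453586 -0.11006422]
6.5417 [ 0.42993357 -0.29650821  0.04889462] [ 0.67448736  0.1137271  -1.40759038] 0.021663168208160177
6.8833 [ 0.43063341 -0.29701876  0.06506464] [ 0.08293338  0.5585107  -2.81573422] [ 0.00521172  0.01254856 -0.00695374] 0.021723971886692717
```

View pics/sd3b.png

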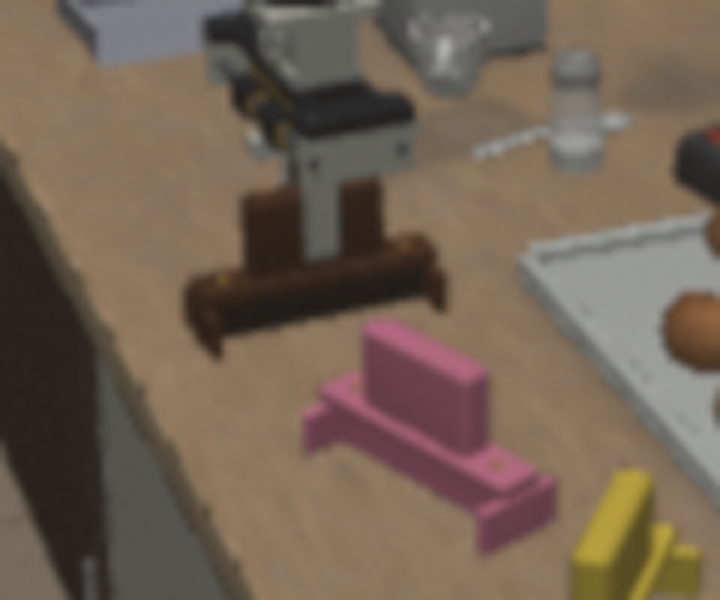

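View pics/w3b.png

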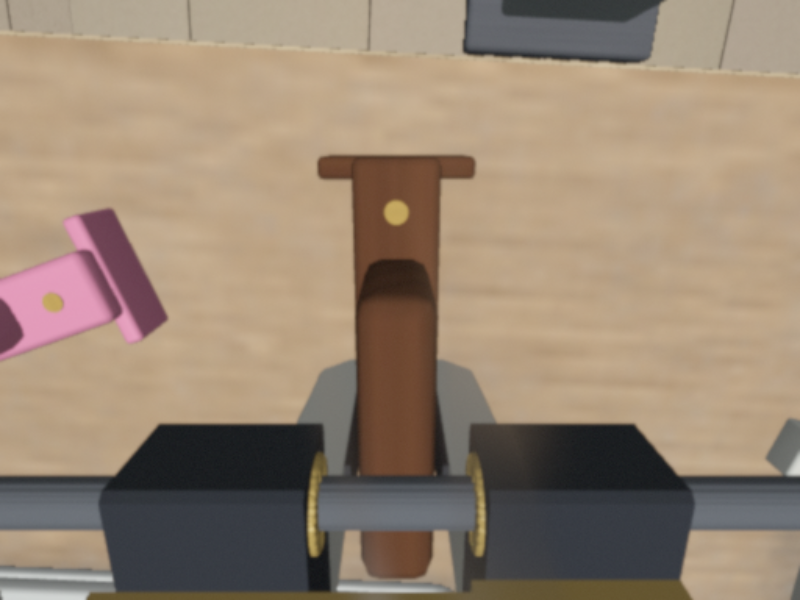

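It's held: width 21.7 mm, and −2.8 N for 0.25 kg, hanging level. Next I'll go behind the lumps, lower, and do the first leg of the sweep.

```bash
cat >> h.py <<'E'
def Ry(deg):
    y=np.radians(deg);return np.array([[0,-np.sin(y),np.cos(y)],[0,np.cos(y),np.sin(y)],[-1,0,0]])
def st(l=''):
    o=robot.observe();print(l,round(o['time_s'],2),o['tcp_pos'].round(4),o['wrist_force'].round(1),round(o['width'],4))
E
python3 - <<'E'
from h import *
R=Ry(3.7)
robot.movel([.432,-.172,.066],R,v=.15)
robot.movel([.515,-.165,.066],R,v=.12)
robot.movel([.515,-.165,.0502],R,v=.06); st('low')
robot.sleep(.2); st('low')
robot.movel([.514,.03,.0502],R,v=.10); st('mid')
s2=snap('wrist','w4');s=snap('side','sd4');s3=snap('scene','sc4')
cv2.imwrite('pics/w4b.png',cv2.resize(s2['img'],(800,600)))
cv2.imwrite('pics/sd4b.png',np.hstack([cv2.resize(s['img'][160:260,190:290],(400,400)),cv2.resize(s3['img'][140:240,170:270],(400,400))]))
E
```

```text
low 9.22 [ 0.5142 -0.1648  0.0494] [-0.1  0.4 -2.6] 0.0218
low 9.43 [ 0.5148 -0.1649  0.0501] [-0.3 -0.2 -2.1] 0.0216
mid 11.53 [0.514  0.0297 0.0502] [ 0.6 -0.6 -1.6] 0.0215
```

View pics/w4b.png

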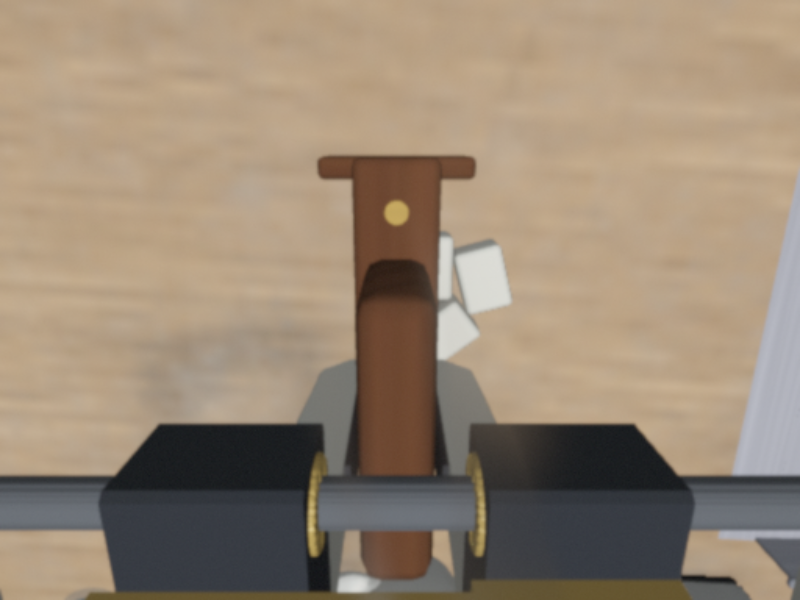

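View pics/sd4b.png

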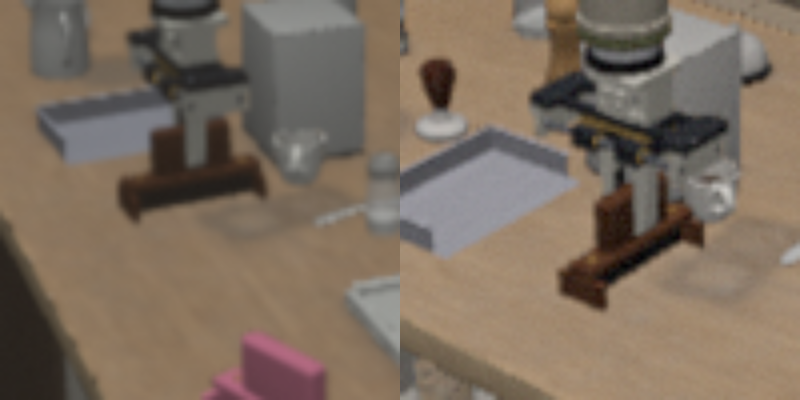

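Three lumps are visible against the blade at (445,262), (483,277) and (455,330). The fourth is hidden behind the finger, and nothing is left behind the sweeper. Before continuing I'll check the clearances to the cup and box.

Run:
```python
from h import *
a=load('w0')
print('box front',onz(a,np.array((330,378))*.64,0),onz(a,np.array((445,378))*.64,0))
for u,z in(((288,374),.052),((265,382),.045),((265,382),.02),((262,400),.03)): print('cup',onz(a,np.array(u)*.64,z))
x0,y0,x1,y1=130,215,220,285
cv2.imwrite('pics/cup.png',cv2.resize(a['img'][y0:y1,x0:x1],None,fx=7,fy=7,interpolation=cv2.INTER_CUBIC))
```

```text
box front [0.63558226 0.08781642 0.        ] [0.63549976 0.21537108 0.        ]
cup [0.60683148 0.05334293 0.052     ]
cup [0.61893416 0.02784176 0.045     ]
cup [0.63090868 0.0209087  0.02      ]
cup [0.64701632 0.01900013 0.03      ]
```

View pics/cup.png

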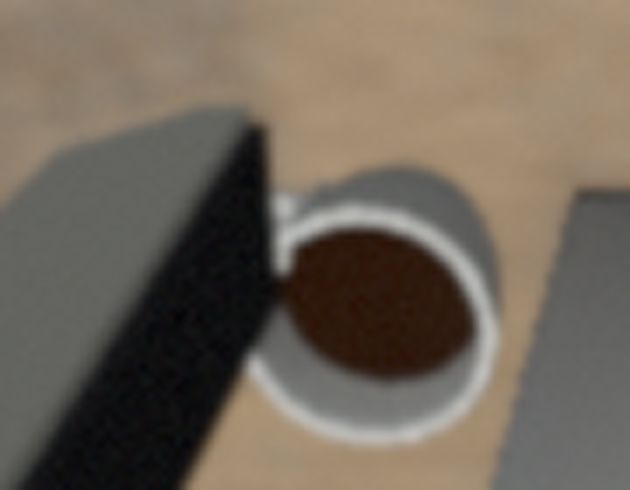

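Clearances: cup front at x ≈ 0.607 and box front at 0.635, against the sweeper's end at ≤ 0.592. All clear, so I'll sweep on up over the lip.

Run:
```python
from h import *
R=Ry(3.7)
robot.movel([.511,.135,.0502],R,v=.10); st()
robot.movel([.511,.160,.0534],R,v=.06); st()
robot.movel([.509,.239,.0534],R,v=.07); st('in')
robot.sleep(.2); st('in')
s2=snap('wrist','w5');s=snap('side','sd5');s3=snap('scene','sc5')
cv2.imwrite('pics/w5b.png',cv2.resize(s2['img'],(800,600)))
cv2.imwrite('pics/sd5b.png',np.hstack([cv2.resize(s['img'][140:240,170:270],(400,400)),cv2.resize(s3['img'][130:230,130:230],(400,400))]))
```

```text
12.88 [0.511  0.1345 0.0502] [ 0.2 -1.  -2.6] 0.0217
 13.44 [0.511  0.1603 0.0534] [ 0.4 -0.4 -2.4] 0.0213
in 14.72 [0.509  0.2387 0.0533] [-0.9  0.5 -3.3] 0.0219
in 14.92 [0.5091 0.2387 0.0535] [ 0.1  0.2 -3.2] 0.0221
```

View pics/w5b.png

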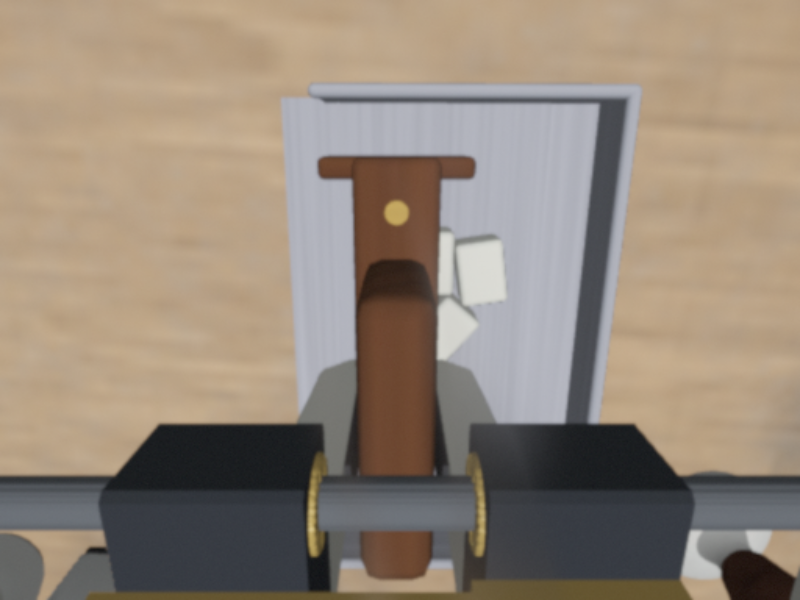

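View pics/sd5b.png

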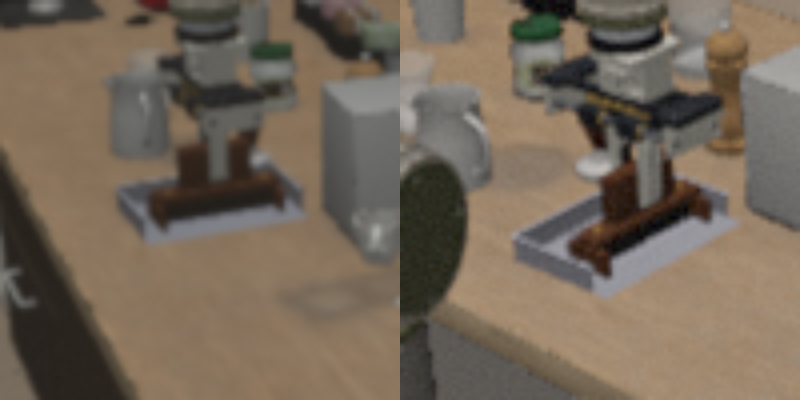

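All lumps have gone in with the sweeper. Blade face is at pan x ≈ −15 mm, past the lip's end at −40, with three lumps visible at (445,262), (482,270) and (455,328). I'll back off, lift clear and look for the fourth.

Run:
```python
from h import *
R=Ry(3.7)
robot.movel([.510,.222,.0540],R,v=.06); st()
robot.movel([.512,.180,.105],R,v=.12); st()
robot.movel([.48,.00,.105],R,v=.18); st()
s2=snap('wrist','w6');s=snap('side','sd6');s3=snap('scene','sc6')
cv2.imwrite('pics/w6b.png',cv2.resize(s2['img'],(800,600)))
cv2.imwrite('pics/sd6b.png',np.hstack([cv2.resize(s['img'][140:240,170:270],(400,400)),cv2.resize(s3['img'][130:230,130:230],(400,400))]))
```

```text
15.5 [0.5101 0.2215 0.0541] [-0.5  0.2 -1.9] 0.0217
 16.2 [0.5119 0.18   0.1048] [ 0.  -0.1 -2. ] 0.0216
 17.37 [0.48   0.0006 0.1049] [ 0.5 -0.5 -2.7] 0.0217
```

View pics/w6b.png

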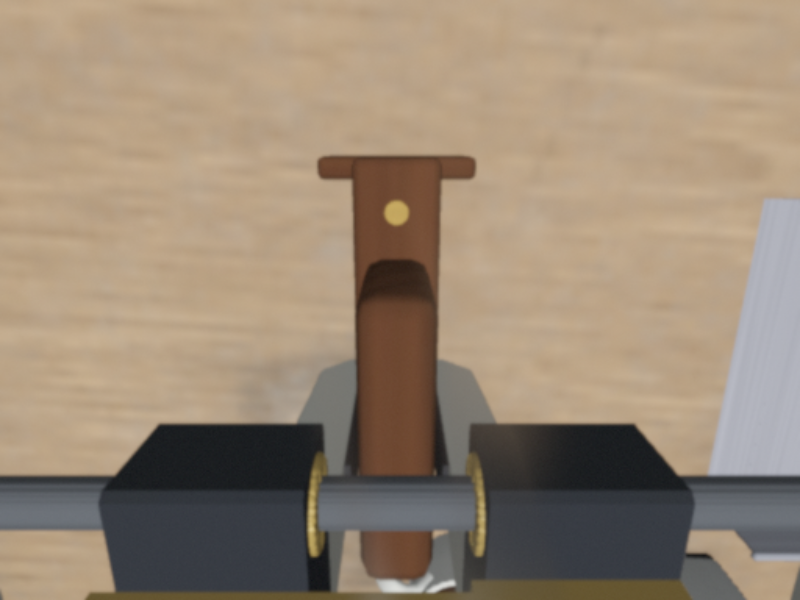

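View pics/sd6b.png

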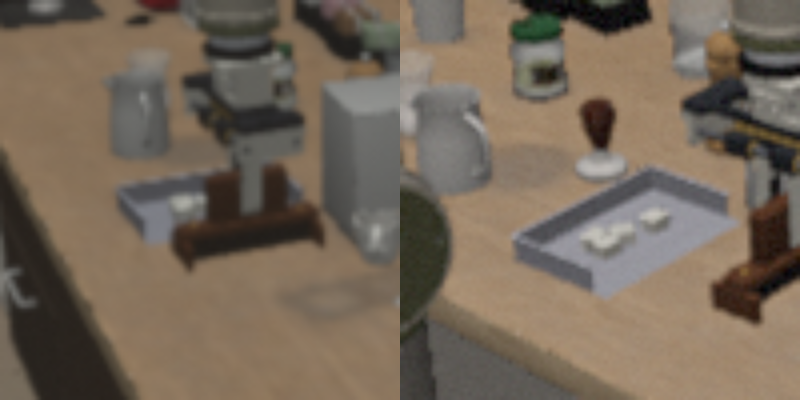

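The scene view shows all four lumps on the pan floor, three clustered near (610,238) and one at (655,217). Now I'll stand the sweeper on bare counter at (0.45, −0.08).

Run:
```python
from h import *
R=Ry(3.7)
robot.movel([.45,-.08,.085],R,v=.15)
robot.movel([.45,-.08,.056],R,v=.08)
robot.movel([.45,-.08,.0492],R,v=.03);robot.sleep(.3); st('down')
if abs(robot.observe()['wrist_force'][2])<15:
    eoat.ungrasp(); st('open')
    robot.movel([.45,-.08,.20],R,v=.12)
    robot.move_pose([.45,.08,.34],Ry(0)); st()
    robot.sleep(.3)
    for n,k in(('wrist','w7'),('side','sd7'),('scene','sc7')):
        s=snap(n,k)
        cv2.imwrite(f'pics/{k}b.png',cv2.resize(s['img'],(800,600),interpolation=cv2.INTER_CUBIC))
```

```text
down 19.43 [ 0.4501 -0.08    0.0493] [ 0.  -0.4 -3.3] 0.0218
open 20.64 [ 0.45   -0.08    0.0492] [ 0.4 -0.1 -0.5] 0.093
 22.91 [0.4498 0.0795 0.3386] [ 0.2  0.1 -0.3] 0.0929
```

View pics/w7b.png

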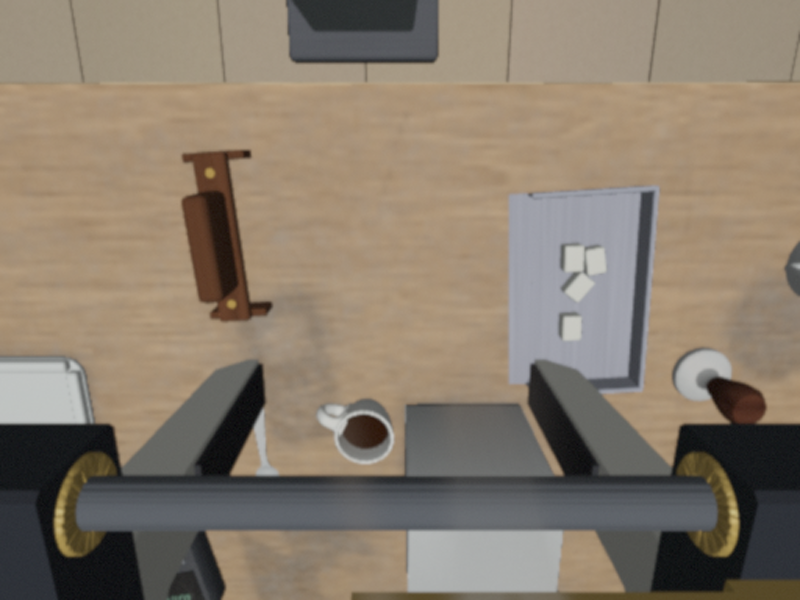

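View pics/sd7b.png

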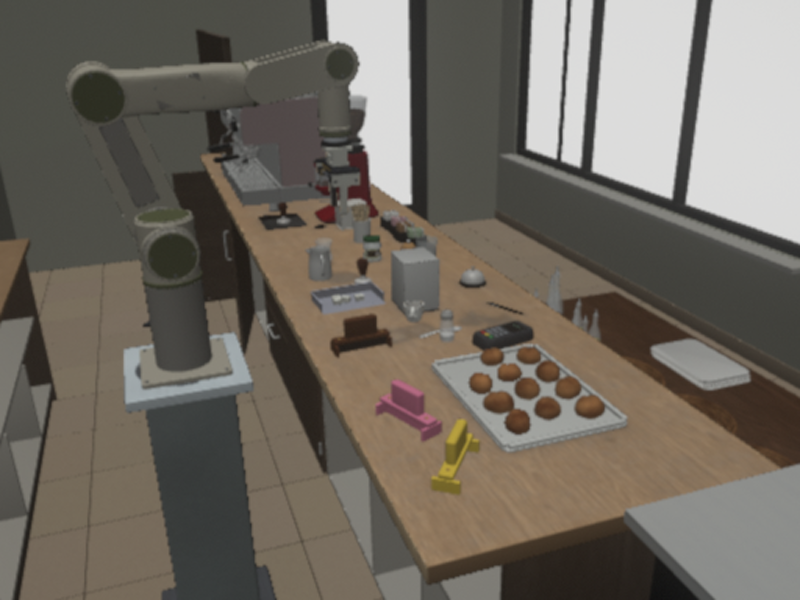

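View pics/sc7b.png

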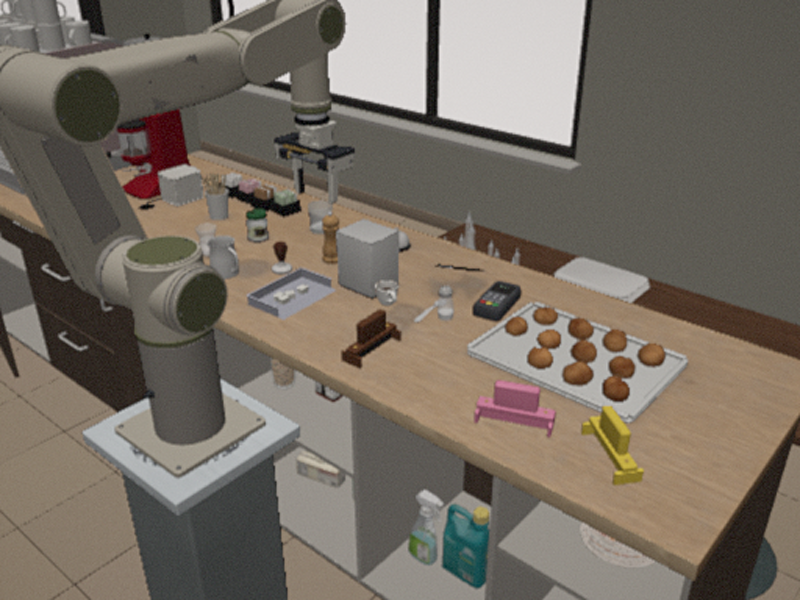

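w7 shows all four lumps in the pan at (573,258), (596,261), (579,287) and (570,327). The sweeper stands upright at (215,245). I'll check the numbers, compare the bystanders before and after, and hand in.

Run:
```python
from h import *
s=load('w7');px=np.array([-.0645,.998,0]);py=np.array([-.998,-.0645,0]);c=np.array([.5078,.257,0])
for u in((573,258),(596,261),(579,287),(570,327)):
    p=onz(s,np.array(u)*.64,.019)-c;print('lump pan mm',(p@px*1e3).round(),(p@py*1e3).round())
A=[onz(s,np.array(u)*.64,.040) for u in((210,173),(232,304))];print('screws',A,np.linalg.norm(A[0]-A[1]))
for n,k in(('side0','sd7'),('scene0','sc7')):
    a,b=load(n)['img'],load(k)['img']
    d=cv2.absdiff(a,b).max(2)
    boxes=dict(side0=dict(salt=(438,308,458,342),cup=(402,298,428,322),spoon=(418,325,460,340),jug=(305,240,335,282),pink=(370,375,445,440)),scene0=dict(salt=(435,282,456,320),cup=(374,280,402,306),spoon=(412,300,437,325),jug=(208,235,242,280),pink=(470,378,560,435)))[n]
    for q,(x0,y0,x1,y1) in boxes.items():
        r=d[int(y0*.64):int(y1*.64),int(x0*.64):int(x1*.64)];print(n,q,r.max(),(r>40).sum())
```

```text
lump pan mm -6.0 37.0
lump pan mm 16.0 32.0
lump pan mm 1.0 8.0
lump pan mm -7.0 -33.0
screws [array([ 0.39104668, -0.08291741,  0.04      ]), array([ 0.51066144, -0.07469268,  0.04      ])] 0.11989719944380091
side0 salt 10 0
side0 cup 2 0
side0 spoon 4 0
side0 jug 2 0
side0 pink 110 157
scene0 salt 32 0
scene0 cup 7 0
scene0 spoon 8 0
scene0 jug 106 66
scene0 pink 26 0
```

```bash
python3 -c "
from h import *
st();robot.job_done()"
```

```text
23.36 [0.45   0.0796 0.3397] [-0.6  0.4  0.2] 0.0929
the job is handed in; nothing more can be done
```

I swept all four lumps into the pan in one pass with the dark wooden sweeper. I then stood the sweeper upright on bare counter at about (0.45, −0.08), let go and handed in at 23.4 s of the 51 s.

- **Lumps:** The last wrist view puts all four on the flat pan floor, with centres at pan x from −7 to +16 mm. The lip ends at −40 mm and the back wall is at +63 mm. The wrist force stayed under 4 N at every reading.
- **Sweeper:** Its screws read 120 mm apart when cast at 40 mm height, as before the sweep, so it is upright. It is about 0.25 m from the pan.
- **Bystanders:** Salt, cup and spoon show no change between the first and last pictures in either fixed view.
- **Flagged in the picture comparison:** The jug differed in the scene view and the pink decoy in the side view. Each is unchanged in the other view. I put the differences down to the arm having stood in front of the jug and the sweeper's old spot overlapping the pink box.
- **Small disagreements:** Lump tops measured 15–16 mm against 17 mm in the text. Two triangulated grip-top corners did not fit: the views missed each other by 7–9 mm, and one read 78 mm high instead of 92 mm. I relied on the screws instead, which agreed to under 1 mm.

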